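# Tip the multimeter onto its back and push it against the bench stop

## Robot

A 7-joint arm with a two-finger parallel gripper is mounted at the origin on a cart in front of the work surface, level with it; the furniture and walls round the work are solid. World frame = base frame: x ahead of the robot, y to its left, z up, the work surface at z = 0. Lengths are in m, angles in rad, forces in N, time in s.
With the tool pointing down it reaches from about 0.35 to 0.9 m from the base axis. Payload 19.9 kg.
Tool frame: the origin (TCP) lies midway between the tips of the shut fingers; the grasp point (between the pads) lies 19 mm behind it; z points along the fingers, y is the line along which they close (so a half turn about z gives the same grasp; the last joint's range is limited). The gripper opens to 94 mm and grips with 3 to 60 N. Pads are 16 mm wide; open, the fingers measure 119 mm over their backs; the gripper's body (75 mm by 177 mm) begins 78 mm behind the grasp point.
Start: joints at [1.155, 0.417, -0.01, 1.614, 0.005, 1.111, -0.053], TCP at [0.229, -0.582, 0.181] pointing down, gripper open.
Joint ranges: [-2.81, 2.81], [-0.39, 2.02], [-1.27, 1.25], [0.06, 2.57], [-1.19, 4.33], [0.19, 2], [-2.82, 2.82]. Speed limits (rad/s): [1.89, 1.89, 2.39, 2.39, 3.01, 3.01, 3.01].

## Interface

Orientations are given as a unit quaternion [x, y, z, w].
In Python, from bench import robot, eyes, workorder gives the robot as it stands.
- The arm moves only by the shell command python3 -m handwheel 'ROWS' [FORCE]. ROWS is a JSON list of rows, 1 to 20 of them, each an object with the fields r (a list: a rotation vector rx, ry, rz in parts of the range, where 1.0 means 2 pi rad), pos (a list: dx, dy, dz in fractions of the full range, 1 being 75 cm), finger_gap (the opening from 0.0 (shut) to 1.0 (fully open)); a field left out counts as zero (the opening has to be given); each row is the pose to reach, as a shift and turn from the pose commanded when the command began, along the tool's axes at that moment; what a row does not reach only later rows make up. A row lasts 1/10 s, in which the tool goes at most 0.05 m and 0.15 rad, less where a joint would pass 70% of its speed; a pose out of reach is approached as far as the arm can. The fingers move at their own pace and stop on an object; FORCE is the grip in N (left out, the last holds). Time passes only in rows, so rows that do not move let the fingers close. It prints the time, the measured TCP pose, the force, the opening and the grip force at its end. Input that does not fit is refused with a message, and nothing moves.
- robot.observe(): the state, without advancing time (a new reading comes with each control period).
- eyes.get_image(name): name is "scene" or "top" or "wrist"; returns the picture (480x640x3 uint8, blue, green, red); there is no depth.
- eyes.calibration(name): a dict with "mtx" (3x3 intrinsics, pixels), "R" (3x3) and "t" (3): a world point X has camera coordinates R X + t. Camera axes: x right, y down, z forward; pixel columns grow to the right and rows downward; lengths in m; the calibration is good to about 2 mm. A picture is of the moment at which its call begins: read the wrist's pose just before it. calibration takes no time and is no camera call; for the wrist camera it gives the pose at the moment of the call.
- workorder.close_job(): hands the job in; it is judged then, once.
The state is a dict: "time_s": time; "joint_pos": joint angles; "qvel": joint speeds; "joint_efforts": joint torques, N m; "tool_pos": TCP position; "orientation": TCP orientation; "force": force on the tool from outside, world axes, zero at the start; "wrist_torque": the same for the moment, N m; "gripper_width": opening from 0.0 (shut) to 1.0 (fully open); "finger_force": force on a finger pad.
Only numpy, scipy, OpenCV 4.12 (cv2) and the standard library are available. Lean on these libraries where they do the work, as an engineer would, in place of code of your own. Each camera call takes 0.05 s, during which the arm holds its last target. There are 200 camera calls.

## Task

The orange multimeter has been left standing on its long edge. Push it over, away from its display, so that it lies on its back with the display up, then slide it along the bench until its long side is flush against the aluminium stop strip behind it, and leave it there. Only push it with the fingers, without lifting or carrying it, and leave the two bottles and the swab jar standing where they are.

Things in the scene. Friction and masses are not known exactly. Their poses are not given: they have to be found in the camera images.
- meter: Orange hand multimeter, 0.35-0.7 kg, 199 x 92 x 44 mm along its x, y, z (dial 4 mm higher; lead plugs at its -x end give no contact). Origin: centre of its back; +z out of the display. Starts on its long +y edge, 92 mm tall, display roughly toward the robot. Pushed there above 50 mm it tips over its lower back edge (lower it may slide) and lies with -y toward the stop. Friction 0.5-0.7.
- meter_mid (a point): Centre of the meter's body, 22 mm above its back along its z: 46 mm above the bench while it stands on edge, 22 mm when it lies on its back.
- stop: Bench stop, fixed, behind the meter: bare aluminium angle, 280 mm long (its y), 25 mm tall. Origin: on the bench, middle of its upright face, which looks along its -x, roughly toward the robot; a screwed-down foot runs 32 mm behind it. The meter's origin starts 155 to 190 mm in front of the face, and is 46 mm in front when it lies flush.
- dropper: Bystander: small brown dropper bottle with a black bulb, 33 mm across, 102 mm tall, loose and light, standing to one side of the work. Origin at the centre of its base, z up.
- amber_bottle: Bystander: brown bottle with a blue cap, 48 mm across, 88 mm tall, loose and light, standing to one side of the work. Origin at the centre of its base, z up.
- swab_jar: Bystander: clear jar of cotton swabs, 50 mm across, 82 mm tall with the swabs, loose and light, standing to one side of the work. Origin at the centre of its base, z up.

How it is judged:
By the outcome, as a careful person would: the job done as asked, in the order asked, and still so for the second after the job is handed in, with the robot touching nothing.
It also fails if it takes over 42 s, if anything falls off the work surface, if the arm or the gripper's body presses on something with over 40 N, if the wrist force passes 120 N, or if a joint passes its speed limit or range.

## Working session

There is one attempt and no reset: what is moved stays moved. The work goes in short steps, Python scripts to look and compute and a shell command to move; the robot and the scene stay as the last step left them, time stands still between calls to the robot, and variables do not carry over. Pictures are saved under pics/ and viewed, at most 10 in all, crops included, and the job is handed in when it is done.

```bash
mkdir -p pics
python3 - <<'E'
from bench import robot, eyes
import cv2
for n in("scene","top"):
    cv2.imwrite(f"pics/{n}0.png",eyes.get_image(n)); c=eyes.calibration(n); print(n,c["mtx"].round(1).tolist(),(-c["R"].T@c["t"]).round(3),c["R"].round(2).tolist())
s=robot.observe();print({k:s[k] for k in("time_s","tool_pos","orientation","gripper_width","force")})
E
```

```text
scene [[504.9, 0.0, 334.1], [0.0, 504.9, 241.8], [0.0, 0.0, 1.0]] [0.053 0.346 0.79 ] [[-0.48, -0.88, 0.0], [-0.67, 0.36, -0.65], [0.57, -0.31, -0.76]]
top [[603.4, 0.0, 315.8], [0.0, 603.4, 254.7], [0.0, 0.0, 1.0]] [0.387 0.03  1.133] [[-0.02, -1.0, -0.0], [-0.98, 0.02, -0.18], [0.18, 0.0, -0.98]]
{'time_s': 0.1, 'tool_pos': array([ 0.2286878 , -0.58128923,  0.18011037]), 'orientation': array([ 9.82486033e-01,  1.86335508e-01, -1.41205783e-04, -5.03871755e-04]), 'gripper_width': 0.9972342640400391, 'force': array([ 0.16353412, -0.19546365, -0.47677313])}
```

View pics/scene0.png

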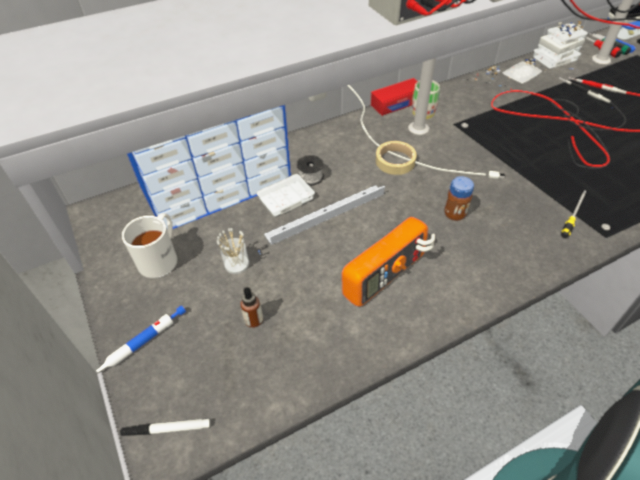

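View pics/top0.png

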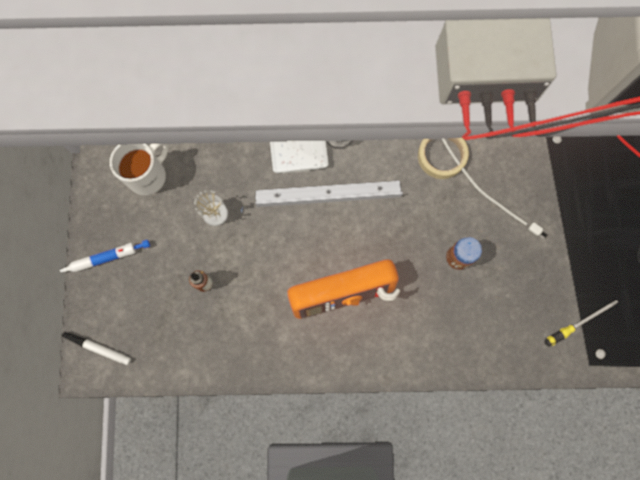

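The scene view shows the meter standing on edge around (388,262), the stop from (268,238) to (384,189), the dropper at (252,308), the jar at (235,252) and the amber bottle at (458,198). In the top view, the meter's upper edge face spans (289,290)–(398,270) and the stop (257,197)–(400,187).

```bash
cat > h.py <<'E'
import numpy as np, cv2
from bench import robot, eyes
def ray(cal,uv,z):
    uv=np.atleast_2d(uv).astype(float); d=np.c_[uv,np.ones(len(uv))]@np.linalg.inv(cal["mtx"]).T@cal["R"]
    c=-cal["R"].T@cal["t"]; return c+d*((z-c[2])/d[:,2])[:,None]
def big(m):
    return max(cv2.findContours(m,cv2.RETR_EXTERNAL,cv2.CHAIN_APPROX_NONE)[0],key=cv2.contourArea)
E
python3 - <<'E'
from h import *
im=cv2.imread("pics/top0.png"); c=eyes.calibration("top")
hsv=cv2.cvtColor(im,cv2.COLOR_BGR2HSV)
for vmin in(120,200,225):
    m=cv2.inRange(hsv,(5,170,vmin),(20,255,255)); m[:, :270]=0; m[:,430:]=0
    k=big(m); b=cv2.boxPoints(cv2.minAreaRect(k)); P=ray(c,b,.092)
    print(vmin,cv2.contourArea(k),b.round(0).tolist(),P.round(3).tolist(),[np.linalg.norm(P[i]-P[i-1]).round(3) for i in range(2)])
roi=np.zeros(im.shape[:2],np.uint8); roi[175:212,245:412]=255
m=cv2.inRange(hsv,(0,0,140),(180,60,255))&roi
k=big(m);b=cv2.boxPoints(cv2.minAreaRect(k));print("stop",b.round(0).tolist(),ray(c,b,.025).round(3).tolist())
# lower (front) border of stop per column: top edge of face
print([(u,np.where(m[:,u])[0].min(),np.where(m[:,u])[0].max()) for u in range(262,400,15)])
for n,uv,z in(("drop",(198,277),.102),("amber",(468,250),.088),("jar",(214,215),.02),("shelf",(320,135),.35)): print(n,ray(c,uv,z).round(3))
z=cv2.resize(im[170:330,190:490],None,fx=2.6,fy=2.6,interpolation=cv2.INTER_CUBIC);cv2.imwrite("pics/z.png",z)
E
```

```text
120 2460.0 [[286.0, 288.0], [392.0, 258.0], [400.0, 288.0], [295.0, 318.0]] [[0.522, 0.082, 0.092], [0.572, -0.103, 0.092], [0.519, -0.116, 0.092], [0.47, 0.068, 0.092]] [np.float64(0.054), np.float64(0.192)]
200 2322.0 [[286.0, 288.0], [390.0, 258.0], [397.0, 281.0], [293.0, 311.0]] [[0.521, 0.082, 0.092], [0.572, -0.1, 0.092], [0.532, -0.11, 0.092], [0.482, 0.071, 0.092]] [np.float64(0.041), np.float64(0.189)]
225 1974.0 [[287.0, 289.0], [388.0, 260.0], [394.0, 280.0], [293.0, 310.0]] [[0.52, 0.081, 0.092], [0.568, -0.096, 0.092], [0.532, -0.105, 0.092], [0.484, 0.071, 0.092]] [np.float64(0.037), np.float64(0.184)]
stop [[248.0, 175.0], [403.0, 175.0], [403.0, 211.0], [248.0, 211.0]] [[0.75, 0.157, 0.025], [0.745, -0.14, 0.025], [0.674, -0.137, 0.025], [0.679, 0.157, 0.025]]
[(262, np.int64(189), np.int64(211)), (277, np.int64(176), np.int64(203)), (292, np.int64(187), np.int64(202)), (307, np.int64(175), np.int64(211)), (322, np.int64(175), np.int64(207)), (337, np.int64(184), np.int64(210)), (352, np.int64(175), np.int64(211)), (367, np.int64(175), np.int64(211)), (382, np.int64(175), np.int64(207)), (397, np.int64(180), np.int64(203))]
drop [[0.543 0.234 0.102]]
amber [[ 0.584 -0.238  0.088]]
jar [[0.674 0.222 0.02 ]]
shelf [[0.699 0.021 0.35 ]]
```

View pics/z.png

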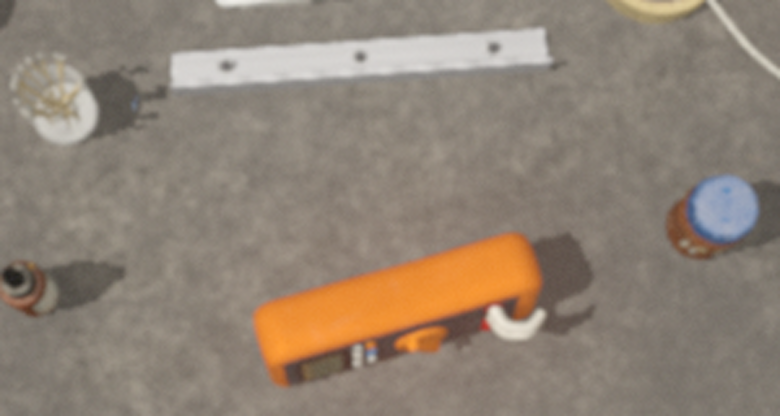

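The zoom at 2.6× shows the meter's upper back edge from about (262,305) to (515,236). The stop's bright top ends at its front edge, from (171,86) to (549,66). Next I'll refine these and cross-check them with the scene view.

Run:
```python
from h import *
from scipy.optimize import least_squares
im=cv2.imread("pics/top0.png"); c=eyes.calibration("top"); sc=cv2.imread("pics/scene0.png"); cs=eyes.calibration("scene")
def stop(im,c,box,T):
    x0,x1,y0,y1=box; g=np.zeros(im.shape[:2],np.uint8); g[y0:y1,x0:x1]=cv2.inRange(cv2.cvtColor(im,cv2.COLOR_BGR2GRAY)[y0:y1,x0:x1],T,255)
    return big(g)
k=stop(im,c,(245,412,175,212),165); b=cv2.boxPoints(cv2.minAreaRect(k)); P=ray(c,b,.025); print("stop top",cv2.contourArea(k),b.round(1).tolist(),P.round(4).tolist())
def edge(im,u0,u1,thr,below,rows,orange=False):
    # last(below)/first row where mask, per column, line fit
    return None
m=np.zeros(im.shape[:2],np.uint8);cv2.drawContours(m,[k],-1,255,-1)
uv=np.array([(u,np.where(m[:,u])[0].max()+.5) for u in range(265,392,3)])
Q=ray(c,uv,.025); p=np.polyfit(Q[:,1],Q[:,0],1); print("stop front x=",p.round(4),"res",np.std(Q[:,0]-np.polyval(p,Q[:,1])).round(4))
hsv=cv2.cvtColor(im,cv2.COLOR_BGR2HSV); m=cv2.inRange(hsv,(5,170,150),(20,255,255)); m[:,:270]=0;m[:,430:]=0
uv=np.array([(u,np.where(m[:,u])[0].min()-.5) for u in range(298,384,3)])
Q=ray(c,uv,.092); p=np.polyfit(Q[:,1],Q[:,0],1); print("meter back x=",p.round(4),"yaw deg",np.degrees(np.arctan(-p[0])).round(2),"res",np.std(Q[:,0]-np.polyval(p,Q[:,1])).round(4))
us=np.where(m.any(0))[0]; d=np.array([-p[0]*-1,1]); 
ys,xs=np.where(m); A=ray(c,np.c_[xs,ys],.092)[:,:2]; t=np.array([-p[0],-1])/np.hypot(p[0],1); s=A@t; print("along extents",s.min().round(4),s.max().round(4),(s.max()-s.min()).round(4))
n=np.array([-t[1],t[0]]); mid=(s.min()+s.max())/2
b0=np.array([p[1],0]); org=t*mid+n*(b0@n); print("origin",org.round(4),"t",t.round(3),"n",n.round(3))
# scene: top back edge check
def proj(c,X):
    q=c["R"]@np.array(X)+c["t"]; q=c["mtx"]@q; return (q[:2]/q[2]).round(1)
for a in(-.0995,.0995):
    for w in(0,-.044): print("scene corner",a,w,proj(cs,[*(org+t*a+n*w),.092]))
# shelf front lower edge: top (320,137), scene (200,133)
r1=ray(c,(320,137),0)[0],ray(c,(320,137),.5)[0]
for v in (115,133,150):
  for z in(.3,.35,.4,.45,.5,.55): print("shelf",v,z,ray(cs,(200,v),z)[0].round(3), ray(c,(320,137),z)[0].round(3)) if v==133 else 0
```

```text
stop top 1831.0 [[254.5, 190.10000610351562], [400.20001220703125, 180.1999969482422], [401.1000061035156, 193.89999389648438], [255.5, 203.8000030517578]] [[0.7198, 0.1445, 0.025], [0.7342, -0.1338, 0.025], [0.7071, -0.1344, 0.025], [0.6927, 0.1427, 0.025]]
stop front x= [-0.0517  0.7002] res 0.0006
meter back x= [-0.2699  0.5439] yaw deg 15.1 res 0.0006
along extents 0.0565 0.2481 0.1916
origin [ 0.5466 -0.0102] t [ 0.261 -0.965] n [0.965 0.261]
scene corner -0.0995 0 [335.8 267.1]
scene corner -0.0995 -0.044 [353.7 281.9]
scene corner 0.0995 0 [410.6 210.1]
scene corner 0.0995 -0.044 [428.5 222.3]
shelf 133 0.3 [0.713 0.222 0.3  ] [0.716 0.021 0.3  ]
shelf 133 0.35 [0.645 0.235 0.35 ] [0.696 0.021 0.35 ]
shelf 133 0.4 [0.578 0.248 0.4  ] [0.676 0.022 0.4  ]
shelf 133 0.45 [0.511 0.26  0.45 ] [0.657 0.022 0.45 ]
shelf 133 0.5 [0.443 0.273 0.5  ] [0.637 0.023 0.5  ]
shelf 133 0.55 [0.376 0.286 0.55 ] [0.617 0.023 0.55 ]
```

Careful with the scale: shifts go in shares of 75 cm and turns go in shares of 2 pi rad. That gives: -0.424 m / 0.75 = -0.5653, 0.105 m / 0.75 = 0.14, 0.112 rad / 6.2832 = 0.0178.

```bash
python3 -m handwheel '[{"r":[0, 0, 0.008], "pos":[0.28, -0.2827, 0], "finger_gap":1}, {"r":[0, 0, 0.008], "pos":[0.28, -0.2827, 0], "finger_gap":1}, {"r":[0, 0, 0.008], "pos":[0.28, -0.2827, 0], "finger_gap":1}, {"r":[0, 0, 0.008], "pos":[0.28, -0.2827, 0], "finger_gap":1}, {"r":[0, 0, 0.008], "pos":[0.28, -0.2827, 0], "finger_gap":1}, {"r":[0, 0, 0.008], "pos":[0.28, -0.2827, 0], "finger_gap":1}, {"r":[0, 0, 0.0178], "pos":[0.5627, -0.5653, 0], "finger_gap":1}, {"r":[0, 0, 0.0178], "pos":[0.5627, -0.5653, 0], "finger_gap":1}, {"r":[0, 0, 0.0178], "pos":[0.5627, -0.5653, 0], "finger_gap":1}, {"r":[0, 0, 0.0178], "pos":[0.5627, -0.5653, 0], "finger_gap":1}, {"r":[0, 0, 0.0178], "pos":[0.5627, -0.5653, 0], "finger_gap":1}, {"r":[0, 0, 0.0178], "pos":[0.5627, -0.5653, 0], "finger_gap":1}, {"r":[0, 0, 0.0178], "pos":[0.5627, -0.5653, 0], "finger_gap":1}, {"r":[0, 0, 0.0178], "pos":[0.5627, -0.5653, 0.0667], "finger_gap":1}, {"r":[0, 0, 0.0178], "pos":[0.5627, -0.5653, 0.1067], "finger_gap":1}, {"r":[0, 0, 0.0178], "pos":[0.5627, -0.5653, 0.14], "finger_gap":1}, {"r":[0, 0, 0.0178], "pos":[0.5627, -0.5653, 0.14], "finger_gap":1}]'; python3 -c "
from h import *
from scipy.spatial.transform import Rotation as R
s=robot.observe();print(s['time_s'],s['tool_pos'],R.from_quat(s['orientation']).as_matrix()[:,0],s['force'])"
```

```text
time_s: 1.8
tool_pos: [0.4641, -0.0326, 0.0731]
orientation: [0.991, 0.131, -0.002, -0.001]
force: [-0.4, 0.5, 0.7]
gripper_width: 1.0
finger_force: 0.0
1.8 [ 0.46413388 -0.03256652  0.07308469] [ 0.96565406  0.25978805 -0.00473401] [-0.38393548  0.50850696  0.69334622]
```

To row units: 0.08 m / 0.75 = 0.1067, 0.04 m / 0.75 = 0.0533.

```bash
python3 -m handwheel '[{"pos":[0.0267, 0, 0], "finger_gap":1}, {"pos":[0.04, 0, 0], "finger_gap":1}, {"pos":[0.0467, 0, 0], "finger_gap":1}, {"pos":[0.0533, 0, 0], "finger_gap":1}, {"pos":[0.06, 0, 0], "finger_gap":1}, {"pos":[0.0667, 0, 0], "finger_gap":1}, {"pos":[0.0733, 0, 0], "finger_gap":1}, {"pos":[0.08, 0, 0], "finger_gap":1}, {"pos":[0.0867, 0, 0], "finger_gap":1}, {"pos":[0.0933, 0, 0], "finger_gap":1}, {"pos":[0.1, 0, 0], "finger_gap":1}, {"pos":[0.1067, 0, 0], "finger_gap":1}, {"pos":[0.1067, 0, 0], "finger_gap":1}, {"pos":[0.1067, 0, 0], "finger_gap":1}]'; python3 -c "
from h import *
cv2.imwrite('pics/s1.png',eyes.get_image('scene'))"
```

```text
time_s: 3.2
tool_pos: [0.5434, -0.0117, 0.0755]
orientation: [0.991, 0.131, -0.0, -0.0]
force: [-0.4, 0.0, -0.2]
gripper_width: 1.001
finger_force: 0.0
```

View pics/s1.png

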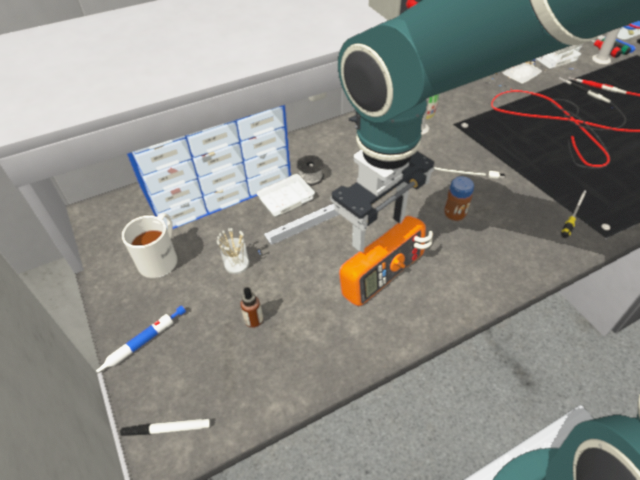

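The arm has moved forward, but I can't tell from this picture whether the meter at (385,262) tipped. I'll look closer at it in both views.

Run:
```python
from h import *
a=cv2.imread('pics/s1.png')[180:320,300:460]; b=cv2.imread('pics/scene0.png')[180:320,300:460]
t=eyes.get_image('top'); cv2.imwrite('pics/t1.png',t); t=t[170:330,240:440]
f=lambda i:cv2.resize(i,(390,290),interpolation=cv2.INTER_CUBIC)
cv2.imwrite('pics/c1.png',np.vstack([np.hstack([f(b),f(a)]),np.hstack([f(t),f(t)*0])]))
```

```text
(no output)
```

View pics/c1.png

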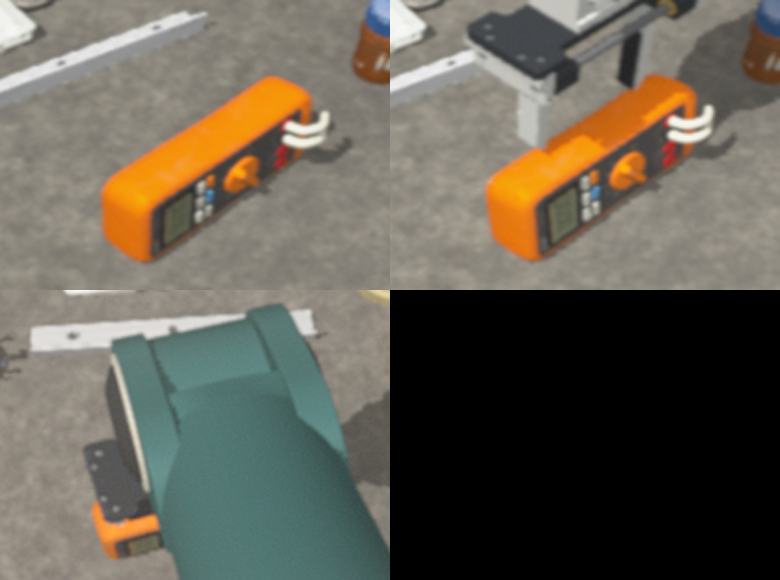

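The meter still stands where it was. The fingertips, at about pixel (355,250) in the scene view, passed just over its top edge, so open tips seem to sit higher than the TCP. I'll estimate that offset from the picture while backing off.

```bash
python3 - <<'E'
from h import *
cs=eyes.calibration("scene")
for z in(.06,.075,.085,.09,.1,.11):
    q=cs["mtx"]@(cs["R"]@np.array([.5296,.0395,z])+cs["t"]); print(z,(q[:2]/q[2]).round(1))
E
python3 -m handwheel '[{"pos":[0, 0, -0.0533], "finger_gap":1}, {"pos":[0, 0, -0.0533], "finger_gap":1}, {"pos":[-0.0667, 0, -0.0533], "finger_gap":1}, {"pos":[-0.1133, 0, -0.0533], "finger_gap":1}, {"pos":[-0.1133, 0, -0.0533], "finger_gap":1}, {"pos":[-0.1133, 0, -0.0533], "finger_gap":1}, {"pos":[-0.1133, 0, 0], "finger_gap":1}, {"pos":[-0.1133, 0, 0.024], "finger_gap":1}, {"pos":[-0.1133, 0, 0.024], "finger_gap":1}]'
python3 -c "
from h import *
a=eyes.get_image('scene')
cv2.imwrite('pics/s2.png',cv2.resize(a[150:330,270:470],None,fx=3,fy=3,interpolation=cv2.INTER_CUBIC))"
```

```text
0.06 [355.6 264.7]
0.075 [355.9 259.6]
0.085 [356.1 256.1]
0.09 [356.1 254.4]
0.1 [356.3 250.8]
0.11 [356.5 247.2]
time_s: 4.2
tool_pos: [0.4609, -0.0332, 0.0557]
orientation: [0.991, 0.131, -0.002, -0.001]
force: [0.4, -0.6, 0.9]
gripper_width: 0.999
finger_force: 0.0
```

View pics/s2.png

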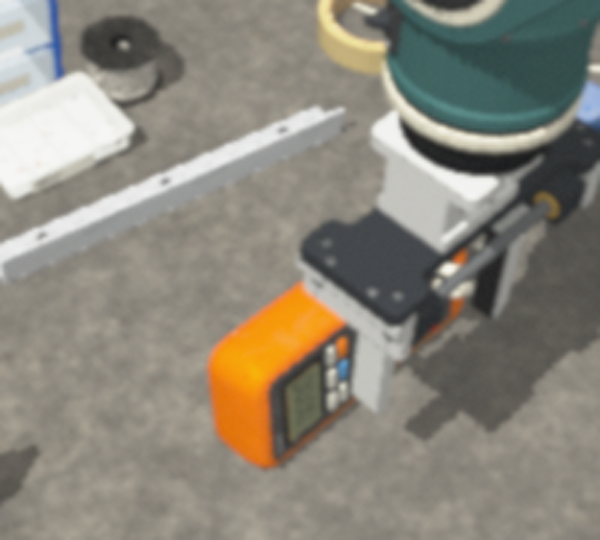

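The meter is upright with its face clear, and the left fingertip, at full-frame (393,287), is now in front of it. From the earlier picture, open tips sit about 20 mm above the TCP, so they are at roughly z = 0.075 now. I'll push about 5 mm lower.

To row units: 0.08 m / 0.75 = 0.1067, 0.075 m / 0.75 = 0.1.

```bash
python3 -m handwheel '[{"pos":[0.0267, 0, 0.0067], "finger_gap":1}, {"pos":[0.04, 0, 0.0067], "finger_gap":1}, {"pos":[0.0467, 0, 0.0067], "finger_gap":1}, {"pos":[0.0533, 0, 0.0067], "finger_gap":1}, {"pos":[0.06, 0, 0.0067], "finger_gap":1}, {"pos":[0.0667, 0, 0.0067], "finger_gap":1}, {"pos":[0.0733, 0, 0.0067], "finger_gap":1}, {"pos":[0.08, 0, 0.0067], "finger_gap":1}, {"pos":[0.0867, 0, 0.0067], "finger_gap":1}, {"pos":[0.0933, 0, 0.0067], "finger_gap":1}, {"pos":[0.1, 0, 0.0067], "finger_gap":1}, {"pos":[0.1067, 0, 0.0067], "finger_gap":1}, {"pos":[0.1067, 0, 0.0067], "finger_gap":1}, {"pos":[0.1067, 0, 0.0067], "finger_gap":1}, {"pos":[0.1067, 0, 0.0067], "finger_gap":1}]'; python3 -c "
from h import *
a=eyes.get_image('scene')
cv2.imwrite('pics/s3.png',cv2.resize(a[150:330,270:470],None,fx=3,fy=3,interpolation=cv2.INTER_CUBIC))"
```

```text
time_s: 5.75
tool_pos: [0.5385, -0.0131, 0.0526]
orientation: [0.991, 0.131, -0.0, -0.0]
force: [0.6, -0.2, -0.0]
gripper_width: 0.999
finger_force: 0.0
```

View pics/s3.png

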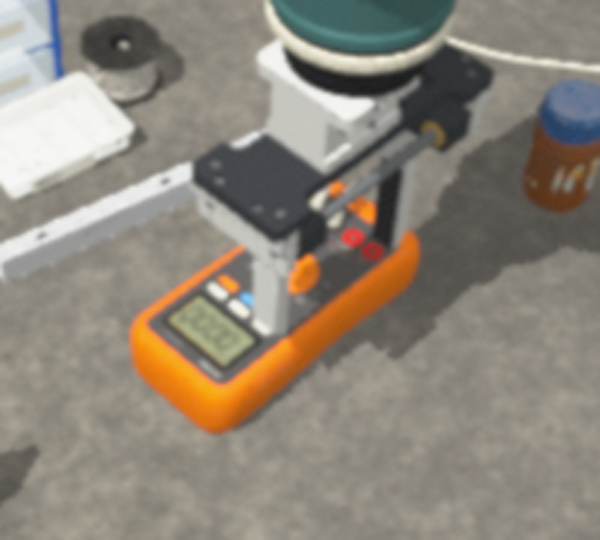

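The meter is lying on its back with the display up. Its near side runs from about (340,292) to (408,240) full-frame. I'll back off, lower the fingers and measure it again.

To row units: -0.085 m / 0.75 = -0.1133, -0.03 m / 0.75 = -0.04.

```bash
python3 -m handwheel '[{"pos":[0, 0, -0.04], "finger_gap":1}, {"pos":[-0.0533, 0, -0.04], "finger_gap":1}, {"pos":[-0.1133, 0, -0.04], "finger_gap":1}, {"pos":[-0.1133, 0, -0.04], "finger_gap":1}, {"pos":[-0.1133, 0, 0], "finger_gap":1}, {"pos":[-0.1133, 0, 0.04], "finger_gap":1}, {"pos":[-0.1133, 0, 0.064], "finger_gap":1}, {"pos":[-0.1133, 0, 0.064], "finger_gap":1}]'
cat > meas.py <<'E'
from h import *
import sys
def run(tag):
    for n in("scene","top"):
        im=eyes.get_image(n); c=eyes.calibration(n); cv2.imwrite(f"pics/{tag}_{n}.png",im)
        m=cv2.inRange(cv2.cvtColor(im,cv2.COLOR_BGR2HSV),(5,170,110),(20,255,255)); r=np.zeros_like(m)
        if n=="scene": r[170:330,270:460]=255
        else: r[170:330,270:430]=255
        ys,xs=np.where(m&r); print(n,len(xs), "u",xs.min(),xs.max(),"v",ys.min(),ys.max())
if __name__=="__main__": run(sys.argv[1])
E
python3 meas.py m3; python3 -c "
from h import *
a=cv2.imread('pics/m3_scene.png')[150:330,270:470];b=cv2.imread('pics/m3_top.png')[170:330,240:440]
cv2.imwrite('pics/c3.png',np.hstack([cv2.resize(a,(400,360),interpolation=2),cv2.resize(b,(400,360),interpolation=2)]))"
```

```text
time_s: 6.6
tool_pos: [0.4552, -0.0349, 0.003]
orientation: [0.991, 0.131, -0.002, -0.001]
force: [0.3, -0.0, 0.5]
gripper_width: 1.0
finger_force: 0.0
scene 1302 u 314 394 v 212 293
top 949 u 279 387 v 228 297
```

View pics/c3.png

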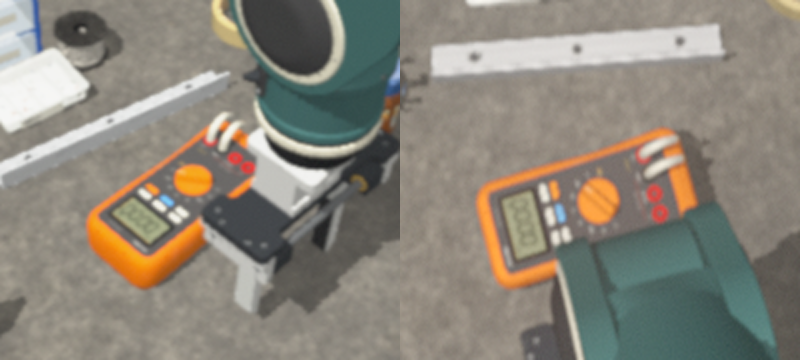

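In the combined picture, the top view on the right shows the meter on its back with its far edge and left end clear of the arm. I'll fit that far edge.

```bash
cat > fit.py <<'E'
from h import *
import sys
def fit(f,u0=290,u1=375):
    im=cv2.imread(f); c=eyes.calibration("top")
    m=cv2.inRange(cv2.cvtColor(im,cv2.COLOR_BGR2HSV),(5,150,110),(20,255,255)); r=np.zeros_like(m); r[190:330,255:420]=255; m&=r
    uv=np.array([(u,np.where(m[:,u])[0].min()-.5) for u in range(u0,u1,3)]); Q=ray(c,uv,.04)
    p=np.polyfit(Q[:,1],Q[:,0],1); ys,xs=np.where(m); t=np.array([-p[0],-1])/np.hypot(p[0],1); n=np.array([-t[1],t[0]])
    A=ray(c,np.c_[xs,ys],.04)[:,:2]; s=(A@t); far=np.array([p[1],0])@n; org=t*(s.min()+.0995)+n*(far-.046)
    st=np.array([-.0517,.7002]); d=lambda q:((st[1]+st[0]*q[1])-q[0])*.9987
    print("line",p.round(4),"yaw",np.degrees(np.arctan(-p[0])).round(2),"res",np.std(Q[:,0]-np.polyval(p,Q[:,1])).round(4),"len",(s.max()-s.min()).round(3),"org",org.round(4),"dist to face",d(org).round(4),"near mid",(org-n*.046).round(4))
fit(sys.argv[1],*map(int,sys.argv[2:]))
E
python3 fit.py pics/m3_top.png
```

```text
line [-0.2595  0.6199] yaw 14.55 res 0.0011 len 0.195 org [ 0.5737 -0.0049] dist to face 0.1266 near mid [ 0.5292 -0.0165]
```

To row units: 0.14 m / 0.75 = 0.1867, 0.135 m / 0.75 = 0.18, 0.2025 rad / 6.2832 = 0.0322.

```bash
python3 -m handwheel '[{"pos":[0.04, 0.0013, 0], "finger_gap":1}, {"pos":[0.0667, 0.0013, 0], "finger_gap":1}, {"pos":[0.08, 0.0013, 0], "finger_gap":1}, {"pos":[0.0907, 0.0013, 0], "finger_gap":1}, {"r":[0, 0, 0.0032], "pos":[0.1, 0.0027, 0], "finger_gap":1}, {"r":[0, 0, 0.0064], "pos":[0.1093, 0.004, 0], "finger_gap":1}, {"r":[0, 0, 0.0095], "pos":[0.1173, 0.004, 0], "finger_gap":1}, {"r":[0, 0, 0.0127], "pos":[0.1267, 0.0053, 0], "finger_gap":1}, {"r":[0, 0, 0.0159], "pos":[0.136, 0.0067, 0], "finger_gap":1}, {"r":[0, 0, 0.0191], "pos":[0.144, 0.0067, 0], "finger_gap":1}, {"r":[0, 0, 0.0223], "pos":[0.1533, 0.008, 0], "finger_gap":1}, {"r":[0, 0, 0.0255], "pos":[0.1627, 0.008, 0], "finger_gap":1}, {"r":[0, 0, 0.0286], "pos":[0.1707, 0.0093, 0], "finger_gap":1}, {"r":[0, 0, 0.0322], "pos":[0.18, 0.0093, 0], "finger_gap":1}, {"r":[0, 0, 0.0322], "pos":[0.1867, 0.0093, 0], "finger_gap":1}, {"r":[0, 0, 0.0322], "pos":[0.1867, 0.0093, 0], "finger_gap":1}, {"r":[0, 0, 0.0322], "pos":[0.1867, 0.0093, 0], "finger_gap":1}]'; python3 meas.py m4; python3 -c "
from h import *
a=cv2.imread('pics/m4_scene.png')[150:330,270:470];b=cv2.imread('pics/m4_top.png')[150:310,240:440]
cv2.imwrite('pics/c4.png',np.hstack([cv2.resize(a,(400,360),interpolation=2),cv2.resize(b,(400,360),interpolation=2)]))"
```

```text
time_s: 8.4
tool_pos: [0.5936, -0.0057, 0.0047]
orientation: [1.0, 0.03, 0.0, -0.0]
force: [0.1, -0.5, 0.5]
gripper_width: 0.997
finger_force: 0.2
scene 1264 u 295 393 v 199 263
top 111 u 280 290 v 206 247
```

View pics/c4.png

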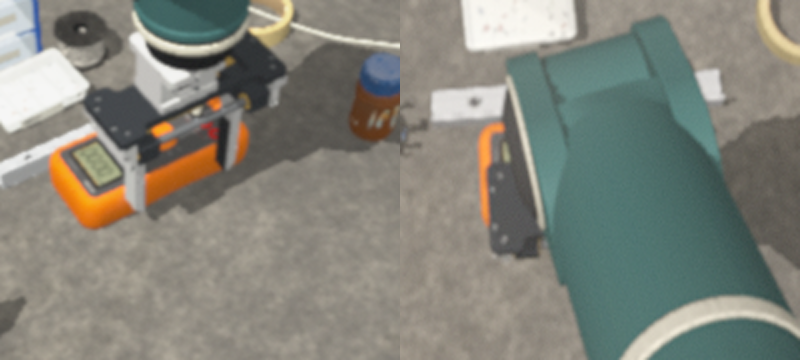

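The meter is square with the stop and a few mm short of it, with both fingers on its near side. I'll nudge it until the force rises.

To row units: 0.006 m / 0.75 = 0.008, 0.004 m / 0.75 = 0.0053.

```bash
python3 -m handwheel '[{"pos":[0.0027, 0, 0], "finger_gap":1}, {"pos":[0.0053, 0, 0], "finger_gap":1}, {"pos":[0.008, 0, 0], "finger_gap":1}, {"pos":[0.008, 0, 0], "finger_gap":1}]'|sed -n '1,4p'; python3 -m handwheel '[{"pos":[0.0013, 0, 0], "finger_gap":1}, {"pos":[0.0027, 0, 0], "finger_gap":1}, {"pos":[0.0027, 0, 0], "finger_gap":1}]'|sed -n '1,4p'
```

```text
time_s: 8.9
tool_pos: [0.5992, -0.0053, 0.0046]
orientation: [1.0, 0.03, -0.001, 0.0]
force: [-5.0, -1.1, 4.1]
time_s: 9.2
tool_pos: [0.6009, -0.0051, 0.0046]
orientation: [1.0, 0.03, -0.001, 0.0]
force: [-6.2, -0.4, 5.0]
```

To row units: 0.002 m / 0.75 = 0.0027, 0.001 m / 0.75 = 0.0013.

```bash
for i in 1 2; do :; done; python3 -m handwheel '[{"pos":[0.0013, 0, 0], "finger_gap":1}, {"pos":[0.0027, 0, 0], "finger_gap":1}, {"pos":[0.0027, 0, 0], "finger_gap":1}, {"pos":[0.0027, 0, 0], "finger_gap":1}]'|sed -n '1,4p'; python3 -m handwheel '[{"pos":[0.0013, 0, 0], "finger_gap":1}, {"pos":[0.0027, 0, 0], "finger_gap":1}, {"pos":[0.0027, 0, 0], "finger_gap":1}, {"pos":[0.0027, 0, 0], "finger_gap":1}]'|sed -n '1,4p'; python3 -c "
from h import *
s=robot.observe();print(s['wrist_torque'])"
```

```text
time_s: 9.6
tool_pos: [0.6028, -0.005, 0.0046]
orientation: [1.0, 0.03, -0.001, 0.0]
force: [-6.1, -0.6, 5.5]
time_s: 10.0
tool_pos: [0.6032, -0.0051, 0.0045]
orientation: [1.0, 0.03, -0.002, 0.0]
force: [-18.9, -0.6, 16.0]
[-0.19864194  4.44037217  0.05926354]
```

The tool stopped at x = 0.603 and the force jumped to 19 N with a balanced yaw moment, so the meter is against the stop. I'll back off, lift, move clear and check.

To row units: 0.35 m / 0.75 = 0.4667, 0.3 m / 0.75 = 0.4.

```bash
python3 -m handwheel '[{"pos":[-0.008, 0, 0], "finger_gap":1}, {"pos":[-0.04, 0, 0], "finger_gap":1}, {"pos":[-0.1067, 0, 0], "finger_gap":1}, {"pos":[-0.1733, 0, -0.0667], "finger_gap":1}, {"pos":[-0.2, 0, -0.1333], "finger_gap":1}, {"pos":[-0.2, 0, -0.2], "finger_gap":1}, {"pos":[-0.2, 0.0667, -0.2267], "finger_gap":1}, {"pos":[-0.2, 0.1333, -0.2267], "finger_gap":1}, {"pos":[-0.2, 0.2, -0.2267], "finger_gap":1}, {"pos":[-0.2, 0.2667, -0.2267], "finger_gap":1}, {"pos":[-0.2, 0.3333, -0.2267], "finger_gap":1}, {"pos":[-0.2, 0.4, -0.2267], "finger_gap":1}, {"pos":[-0.2, 0.4667, -0.2267], "finger_gap":1}, {"pos":[-0.2, 0.4667, -0.2267], "finger_gap":1}, {"pos":[-0.2, 0.4667, -0.2267], "finger_gap":1}, {"pos":[-0.2, 0.4667, -0.2267], "finger_gap":1}]'; python3 meas.py m5; python3 fit.py pics/m5_top.png; python3 -c "
from h import *
a=cv2.imread('pics/m5_scene.png')[130:340,200:480];b=cv2.imread('pics/m5_top.png')[150:300,180:500]
cv2.imwrite('pics/c5.png',np.vstack([cv2.resize(a,(480,300),interpolation=2),cv2.resize(b,(480,300),interpolation=2)]))"
```

```text
time_s: 11.6
tool_pos: [0.4773, -0.3621, 0.1745]
orientation: [1.0, 0.031, 0.0, -0.0]
force: [0.7, 0.2, -0.7]
gripper_width: 1.001
finger_force: 0.0
scene 1925 u 293 459 v 192 260
top 1254 u 280 384 v 197 247
line [-0.0327  0.6948] yaw 1.87 res 0.004 len 0.194 org [ 0.6488 -0.003 ] dist to face 0.0514 near mid [ 0.6029 -0.0045]
```

View pics/c5.png

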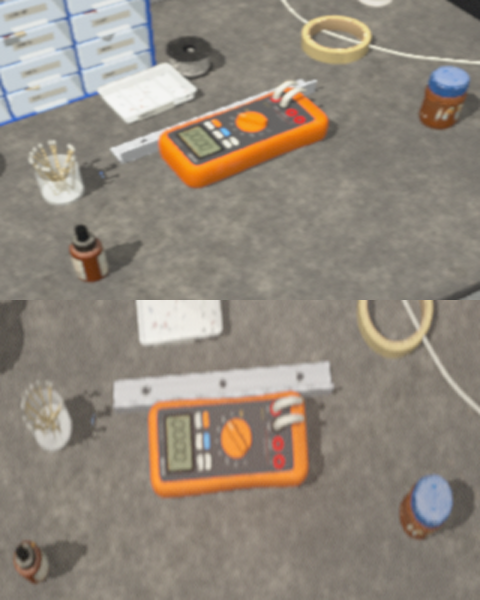

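The meter lies display up along the stop and the three bystanders are standing. The lead plugs spoil the right end of the far-edge fit, so I'll refit without them and add the near edge.

```bash
python3 fit.py pics/m5_top.png 288 352
python3 - <<'E'
from h import *
im=cv2.imread("pics/m5_top.png"); c=eyes.calibration("top"); hsv=cv2.cvtColor(im,cv2.COLOR_BGR2HSV)
m=cv2.inRange(hsv,(5,150,110),(20,255,255)); m[:, :270]=0;m[:,400:]=0;m[:190]=0;m[300:]=0
uv=np.array([(u,np.where(m[:,u])[0].max()+.5) for u in range(290,376,3)])
Q=ray(c,uv,.015);p=np.polyfit(Q[:,1],Q[:,0],1);print("near",p.round(4),"yaw",np.degrees(np.arctan(-p[0])).round(2),"dist near->face", [(.7002-.0517*y-np.polyval(p,y)).round(4) for y in(-.1,0,.1)])
# aluminium face gap: gray profile across the gap
g=cv2.cvtColor(im,cv2.COLOR_BGR2GRAY)
for u in(300,325,345): print(u,[(r,int(g[r,u]),int(hsv[r,u,1])) for r in range(192,210)])
E
```

```text
line [-0.0185  0.6947] yaw 1.06 res 0.0006 len 0.195 org [ 0.6487 -0.0027] dist to face 0.0516 near mid [ 0.6027 -0.0035]
near [-0.0564  0.6133] yaw 3.23 dist near->face [np.float64(0.0864), np.float64(0.0869), np.float64(0.0874)]
300 [(192, 210, 8), (193, 213, 7), (194, 213, 7), (195, 212, 7), (196, 212, 6), (197, 208, 5), (198, 196, 14), (199, 175, 62), (200, 162, 139), (201, 159, 176), (202, 152, 165), (203, 135, 119), (204, 117, 54), (205, 106, 25), (206, 98, 34), (207, 107, 57), (208, 140, 60), (209, 150, 57)]
325 [(192, 201, 11), (193, 206, 9), (194, 210, 8), (195, 208, 8), (196, 206, 6), (197, 206, 9), (198, 196, 27), (199, 179, 88), (200, 160, 150), (201, 144, 146), (202, 125, 92), (203, 113, 41), (204, 114, 27), (205, 115, 27), (206, 112, 30), (207, 111, 31), (208, 114, 31), (209, 112, 30)]
345 [(192, 213, 7), (193, 211, 7), (194, 207, 6), (195, 206, 6), (196, 203, 4), (197, 184, 25), (198, 163, 105), (199, 152, 157), (200, 139, 136), (201, 120, 74), (202, 111, 35), (203, 111, 28), (204, 111, 30), (205, 111, 32), (206, 112, 34), (207, 111, 28), (208, 112, 26), (209, 112, 24)]
```

The bright aluminium runs straight into orange with no gap. The near edge is parallel to the stop (3.2° against 3.0°) and less than 92 mm from its face, so the meter is flush.

```bash
python3 -c "
from bench import workorder; print(workorder.close_job())"
```

```text
the job is handed in; nothing more can be done
None
```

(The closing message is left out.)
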